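Put the pasta stamp away in the door tray of a roller-catch cupboard

TASK

Pull the little green cupboard's door wide open through its roller catch, stand the steel pasta stamp upright in the tray on the inside of the door without dropping it, then push the door until the catch snaps it fully shut with the stamp still standing in the tray. Leave the ramekin, the tumbler, the rolling pin and the brush where they are.

Things in the scene. Friction and masses are not known exactly. Their poses are not given: they have to be found in the camera images.
- cupboard: Fixed sage-green cupboard on an 18 mm high chestnut board, 180 deep (x), 260 wide (y), 190 mm high, roofed. Origin: centre of its underside. Its front faces its own -x and is covered by one door, 256 wide, 16 thick, top edge 188 mm above the underside, hinged at the +y front corner (left as the robot sees it).
- cupboard_door (a joint): Door angle, rad: 0 shut (as it starts), grows as it swings out to the cupboard's -x (clockwise from above), stop at 1.75. A sprung roller at its free edge holds it: about 10 N at the handle pulls it out, 12 N pushes it in. Below about 0.03 rad the spring draws it shut; from 0.03 to 0.08 it throws it out to about 0.15; beyond, light friction keeps it where it is left.
- handle (a point): On the axis of the door's handle, moves with the door. Upright round steel bar, 14 mm thick, axis 45 mm before the door's outer face (61 mm before the hinge axis), 222 mm from the hinge along the door; reaches 43 mm below to 22 mm above this point, its free top about level with the door's top. A 12 mm stem joins it to the door 35 mm below this point; can be pinched or hooked from above.
- door_hinge (a point): Point on the vertical hinge axis of the door at the height of handle (165 mm above the cupboard's underside); it does not move in an episode.
- tray (a point): Centre of the inner floor of the aluminium tray on the door's inside; moves with the door, reachable from above when open 1.3 rad or more. Inside 80 (x) by 120 mm (y), walls 24 mm high. x points away from the door (inner face 55 mm behind this point), y along the door to the hinge, z up. Door's top edge is 123 mm above this floor; the cupboard's ceiling, when shut, 110 mm.
- stamp_centre (a point): Centre (half-way up) of the loose stainless steel pasta stamp, 95 mm high, 0.18 to 0.34 kg, standing upright on the turntable: a 52 mm round foot 16 mm high, narrowing to an 18 mm neck, then a 24 mm round grip from 58 to 95 mm above its underside. Round about its z axis.
- turntable: Bamboo turntable on the board, 250 mm in diameter, top face 30 mm above its origin (centre of its underside). Its stiff platter can turn. It carries the stamp, the ramekin and the tumbler, each 80 mm from the middle and evenly spaced. Fixed foot.
- ramekin_centre (a point): Centre of the loose blue glazed ramekin, 80 mm in diameter, 45 mm high, on the turntable: leave alone.
- tumbler_centre (a point): Centre of the loose clear glass tumbler, 68 mm in diameter, 90 mm high, on the turntable: leave alone.
- rolling_pin: Thin beech rolling pin, 300 mm long (its x axis), 28 mm in diameter, loose on the board; origin under its middle: leave alone.
- brush: Orange silicone brush, 220 mm long (its x axis), loose on the board; origin on its underside: leave alone.
Not all that is in view belongs to the job. What is shaped like the part that bears stamp_centre but red or yellow is not meant.

How it is judged:
By the outcome, as a careful person would: the job done as asked, in the order asked, and still so for the second after the job is handed in, with the robot touching nothing.
It also fails if it takes over 72 s, if anything falls off the work surface, if the arm or the gripper's body presses on something with over 40 N, if the wrist force passes 120 N, or if a joint passes its speed limit or range.

ROBOT

A 7-joint arm with a two-finger parallel gripper is mounted at the origin on the work surface. World frame = base frame: x ahead of the robot, y to its left, z up, the work surface at z = 0. Lengths are in m, angles in degrees, forces in N, time in s.
With the tool pointing down it reaches from about 0.425 to 0.875 m from the base axis. Payload 4.7 kg.
Tool frame: the origin (TCP) lies on the centre line of the jaws, within the pads' length; the fingertips stand 8 mm ahead of it and the grasp point (between the pads) lies 11 mm behind it; z points along the fingers, y is the direction in which the jaws open and shut (so a half turn about z gives the same grasp; the last joint's range is limited). The gripper opens to 87 mm and grips with 3 to 60 N. Pads are 19 mm wide; open, the fingers measure 117 mm over their backs; the gripper's body (75 mm by 190 mm) begins 51 mm behind the grasp point.
Start: joints at [-65.254, 18.392, -4.016, 83.108, 1.295, 78.541, -3.26], TCP at [0.264, 0.594, 0.231] pointing down, gripper open.
Joint ranges: [-163.93, 163.93], [-17.29, 119.83], [-79.2, 71.16], [3.27, 140.29], [-89.18, 269.18], [5.43, 117.66], [-154.24, 154.24]. Speed limits (degrees/s): [147.25, 147.25, 180, 180, 180, 180, 180].

INTERFACE

Orientations are given as [roll, pitch, yaw] about the fixed x, y, z axes, in that order (R = Rz(yaw) Ry(pitch) Rx(roll)).
In Python, from cell import status, vision, workorder gives the robot as it stands.
- The arm moves only by the tool step_arm, never from a script. Its argument "series" is a list of rows, each an object of numbers: "ax", "ay", "az": the turn, a rotation vector about the world's x, y, z in degrees; "x", "y", "z": the shift along the world's x, y, z in m; "claw": the opening in per cent of the stroke, from 0 (shut) to 100 (fully open). In form: [{"ax": .., "ay": .., "az": .., "x": .., "y": .., "z": .., "claw": ..}, ...]. A call has 1 to 12 rows; each row is the pose to reach, as a shift and turn from the pose commanded when the call began; what a row does not reach only later rows make up. A row lasts 1/10 s, in which the tool goes at most 50 mm and 8.59 degrees, less where a joint would pass 70% of its speed; a pose out of reach is approached as far as the arm can. A call with a gripper value outside its range is refused whole. The fingers move at their own pace and stop on an object; "squeeze" is the grip in N (left out, the last holds). Time passes only in rows, so rows that repeat a pose let the fingers close. It gives the time, the measured TCP pose, the force and the opening at its end, in the units of the state.
- status.get_obs(): the state, without advancing time (a new reading comes with each control period).
- vision.read_camera(name): name is "scene" or "top" or "wrist"; returns the picture (480x640x3 uint8, red, green, blue); there is no depth.
- vision.camera_params(name): a dict with "fovy" (degrees; the focal length in pixels is half the picture's height over the tangent of half this angle, whatever the lens; pixels are square), "cx", "cy" (the principal point, pixels), "eye" and "orientation" of the camera in the world; the wrist camera has in their place "tool_from_camera" (4x4, takes a point from camera to tool coordinates, whose origin is the TCP and whose axes are the flange's). Camera axes: x right, y down, z forward; pixel columns grow to the right and rows downward; lengths in m; the calibration is good to about 2 mm. A picture is of the moment at which its call begins: read the wrist's pose just before it. camera_params takes no time and is no camera call.
- workorder.sign_off(): hands the job in, once; it reports no verdict.
The state is a dict: "time_s": time; "qpos": joint angles; "joint_velocities": joint speeds; "effort": joint torques, N m; "tool_pos": TCP position; "tool_rot": TCP orientation; "force": force on the tool from outside, world axes, zero at the start; "wrist_torque": the same for the moment, N m; "grip_width": finger opening in m.
Only numpy, scipy, OpenCV 4.12 (cv2) and the standard library are available. Lean on these libraries where they do the work, as an engineer would, in place of code of your own. Each camera call takes 0.05 s, during which the arm holds its last target.

## Working session

There is one attempt and no reset: what is moved stays moved. The work goes in short steps, Python scripts to look and compute and a tool call to move; the robot and the scene stay as the last step left them, time stands still between calls to the robot, and variables do not carry over. Pictures are saved under pics/ and viewed, and the job is handed in when it is done.

Besides the shell and the picture viewer there is one more tool, called after "Emit:" as name(argument=value, ...), one argument or row to a line, values as JSON. step_arm: Moves the arm, as the interface text tells. Its arguments: {"type":"object","properties":{"series":{"type":"array"},"squeeze":{"type":"number"}},"required":["series"]}

```bash
ls; mkdir -p pics; python3 - <<'E'
from cell import status, vision
import cv2
for n in ("scene","top"):
    im=vision.read_camera(n); cv2.imwrite(f"pics/{n}0.png",im[:,:,::-1]); print(n,vision.camera_params(n))
print(vision.camera_params("wrist"));print(status.get_obs())
E
```

```text
pics
scene {'fovy': 43.75516629990035, 'cx': 316.64982186897544, 'cy': 240.0613895037647, 'eye': array([1.27568586, 0.17904564, 1.18598743]), 'orientation': array([-142.45757076,   -0.33442152,  113.33648107])}
top {'fovy': 53.34757060623311, 'cx': 327.034092025907, 'cy': 236.6101173940711, 'eye': array([ 0.38678051, -0.16598921,  1.44601115]), 'orientation': array([-1.73810596e+02,  5.98341235e-03, -8.90985701e+01])}
{'fovy': 68.77188479221877, 'cx': 318.69015272080014, 'cy': 242.76796511464903, 'tool_from_camera': array([[ 4.49018045e-04, -9.61360566e-01, -2.75291957e-01,
         7.59698655e-02],
       [ 9.99999765e-01,  5.74508490e-04, -3.75208447e-04,
         5.29708559e-04],
       [ 5.18868171e-04, -2.75291723e-01,  9.61360597e-01,
        -1.54031313e-01],
       [ 0.00000000e+00,  0.00000000e+00,  0.00000000e+00,
         1.00000000e+00]])}
{'time_s': 0.1, 'qpos': array([-65.25338338,  18.43372432,  -4.01630885,  83.16846616,
         1.29631753,  78.54176257,  -3.26099777]), 'joint_velocities': array([ 0.01836155, -0.17657099,  0.01385847, -0.09835019,  0.01266128,
        0.0199402 , -0.04912563]), 'effort': array([ 1.35153260e-05, -4.92575991e+01, -4.05539470e-01, -3.13395488e+01,
       -6.40926207e-02,  3.96400702e-02,  8.57395707e-05]), 'tool_pos': array([0.26358921, 0.593618  , 0.22957848]), 'tool_rot': array([-1.79901358e+02,  6.60203405e-03,  1.56062999e+02]), 'force': array([-0.23605411,  0.14791994,  0.17502962]), 'wrist_torque': array([ 0.03166118, -0.01095035, -0.02119968]), 'grip_width': 0.08651249918004043}
```

View pics/scene0.png

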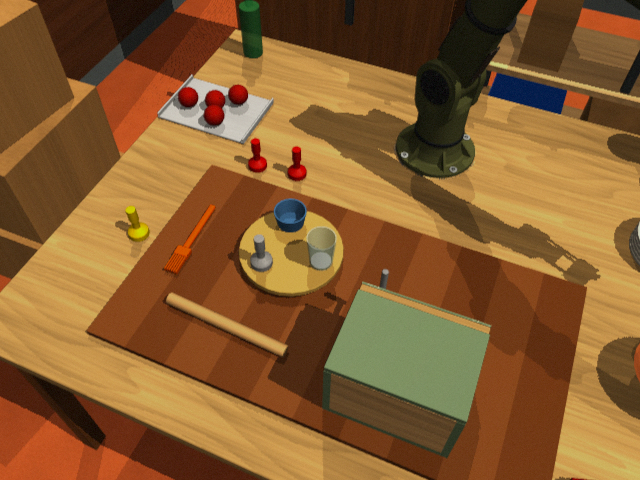

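View pics/top0.png

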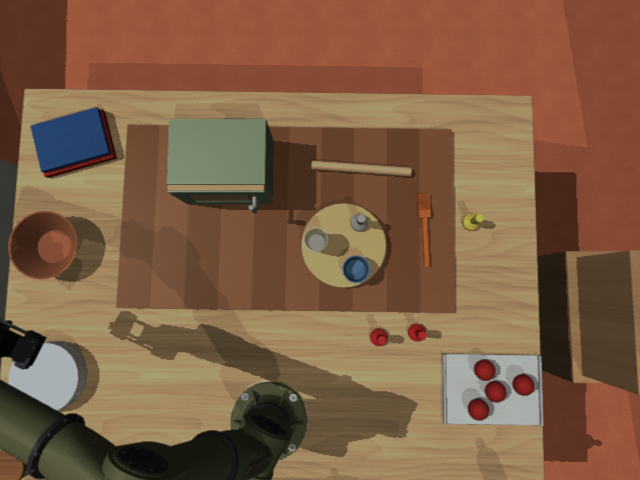

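The steel stamp is the grey one on the turntable at top (360,222) and scene (261,255). Lookalikes are red at top (378,337) and (417,331), and yellow at (473,221). I'll check it in a close crop.

```bash
cat > h.py <<'E'
import numpy as np, cv2
from scipy.spatial.transform import Rotation as R
from cell import status, vision
def cam(n,obs=None):
    p=vision.camera_params(n); f=240/np.tan(np.radians(p['fovy']/2))
    if n=='wrist':
        o=obs or status.get_obs(); T=np.eye(4);T[:3,:3]=R.from_euler('xyz',o['tool_rot'],degrees=True).as_matrix();T[:3,3]=o['tool_pos']
        C=T@np.array(p['tool_from_camera']); return f,p['cx'],p['cy'],C[:3,3],C[:3,:3]
    return f,p['cx'],p['cy'],np.array(p['eye']),R.from_euler('xyz',p['orientation'],degrees=True).as_matrix()
def ray(c,u,v):
    f,cx,cy,e,M=c; d=M@np.array([(u-cx)/f,(v-cy)/f,1]); return e,d/np.linalg.norm(d)
def onz(c,u,v,z):
    e,d=ray(c,u,v); return e+d*(z-e[2])/d[2]
def proj(c,P):
    f,cx,cy,e,M=c; q=M.T@(np.array(P)-e); return np.array([cx+f*q[0]/q[2],cy+f*q[1]/q[2]])
def tri(rays):
    A=np.zeros((3,3));b=np.zeros(3)
    for e,d in rays:
        P=np.eye(3)-np.outer(d,d);A+=P;b+=P@e
    return np.linalg.solve(A,b)
def crop(src,dst,x0,y0,w,h,s):
    im=cv2.imread(src)[y0:y0+h,x0:x0+w]; im=cv2.resize(im,None,fx=s,fy=s,interpolation=cv2.INTER_CUBIC)
    for i in range(0,w,10):
        cv2.line(im,(i*s,0),(i*s,8 if i%50 else 16),(255,255,255),1)
        if i%20==0: cv2.putText(im,str(x0+i),(i*s,22),0,.35,(255,255,255),1)
    for i in range(0,h,10):
        cv2.line(im,(0,i*s),(8,i*s),(255,255,255),1)
        if i%20==0: cv2.putText(im,str(y0+i),(10,i*s+4),0,.35,(255,255,255),1)
    cv2.imwrite(dst,im)
E
python3 - <<'E'
from h import *
crop('pics/top0.png','pics/t_a.png',155,110,130,110,6)
crop('pics/top0.png','pics/t_b.png',290,195,110,100,6)
crop('pics/scene0.png','pics/s_a.png',315,255,190,200,3)
crop('pics/scene0.png','pics/s_b.png',225,185,180,120,4)
E
```

```text
(no output)
```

View pics/t_a.png

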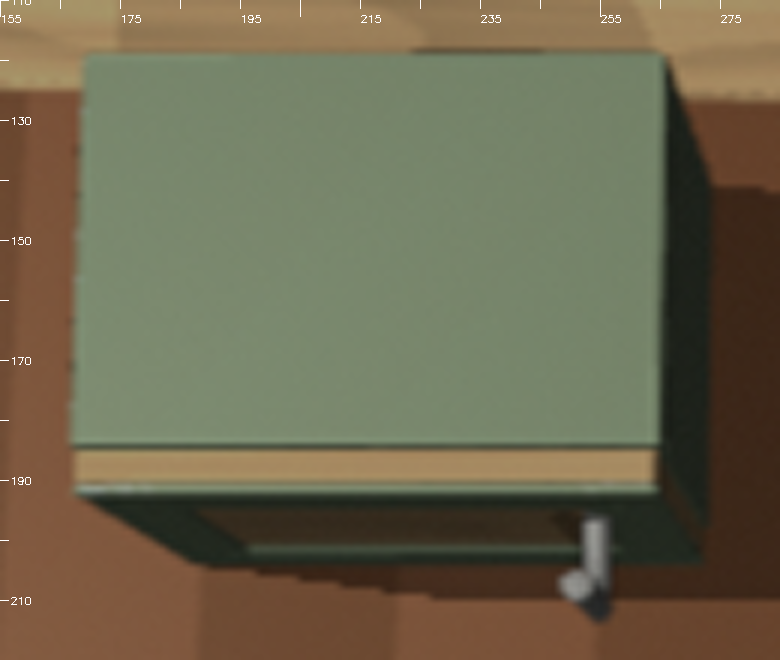

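View pics/t_b.png

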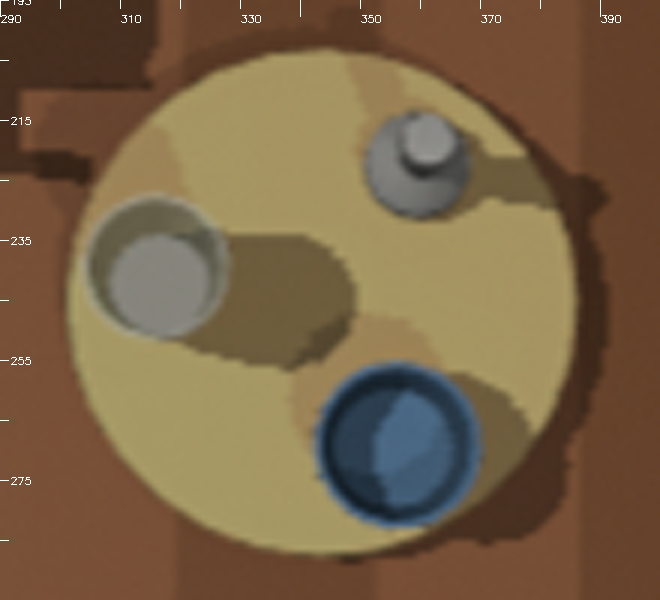

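View pics/s_a.png

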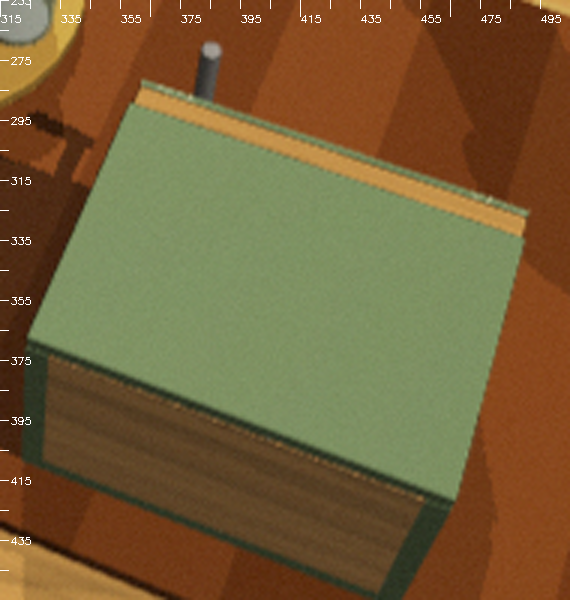

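View pics/s_b.png

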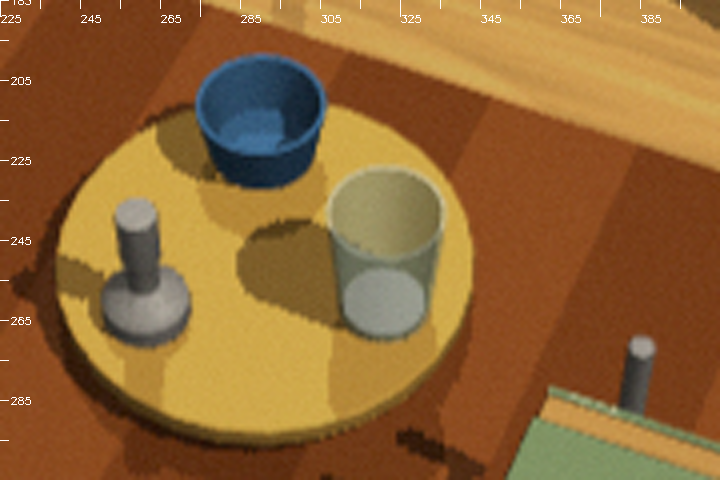

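```bash
python3 - <<'E'
from h import *
T=cam('top');S=cam('scene')
o=lambda x0,y0,u,v,s:(x0+(u+.5)/s-.5,y0+(v+.5)/s-.5)
print('roof top cam')
for u,v in((85,55),(665,52),(660,446),(70,444)): print(onz(T,*o(155,110,u,v,6),.208).round(4))
print('roof scene cam BR FR BL FL')
for u,v in((30,338),(133,104),(455,498),(523,238)): print(onz(S,*o(315,255,u,v,3),.208).round(4))
a=o(155,110,575,585,6);b=o(225,185,641,346,4)
print('handle top',onz(T,*a,.205).round(4),onz(S,*b,.205).round(4),tri([ray(T,*a),ray(S,*b)]).round(4))
a=o(290,195,429,138,6);b=o(225,185,136,215,4)
print('stamp top',onz(T,*a,.143).round(4),onz(S,*b,.143).round(4),tri([ray(T,*a),ray(S,*b)]).round(4))
print('door top corners',[onz(T,*o(155,110,u,v,6),.206).round(4) for u,v in((75,488),(657,488),(75,450),(655,450))])
print('ram',onz(T,*o(290,195,399,444,6),.093).round(4),'tumb rim',onz(T,*o(290,195,156,266,6),.138).round(4))
print('tt',onz(T,*o(290,195,322,301,6),.048).round(4))
E
```

```text
roof top cam
[0.8318 0.2651 0.208 ]
[0.8373 0.0063 0.208 ]
[0.6582 0.0032 0.208 ]
[0.6551 0.2626 0.208 ]
roof scene cam BR FR BL FL
[0.839  0.0124 0.208 ]
[0.6612 0.0097 0.208 ]
[0.8336 0.268  0.208 ]
[0.6567 0.2645 0.208 ]
handle top [0.5963 0.039  0.205 ] [0.5984 0.0411 0.205 ] [0.5966 0.0401 0.202 ]
stamp top [ 0.5823 -0.2566  0.143 ] [ 0.5842 -0.2519  0.143 ] [ 0.5821 -0.2552  0.1391]
door top corners [array([0.6358, 0.2601, 0.206 ]), array([0.6399, 0.0042, 0.206 ]), array([0.6528, 0.261 , 0.206 ]), array([0.6569, 0.0056, 0.206 ])]
ram [ 0.4438 -0.2471  0.093 ] tumb rim [ 0.5217 -0.1322  0.138 ]
tt [ 0.5151 -0.2115  0.048 ]
```

The crops confirm the grey steel stamp on the turntable at top (361,218), with its round foot and grip. The handle top is at top (250,207), and the door is hinged at the left, about (0.654, 0.263). Next I'll move above the handle with the jaws along x.

Emit:
step_arm(
  series=[
    {"x": 0.015,"y": -0.025,"z": 0.02,"az": -4,"claw": 45},
    {"x": 0.04,"y": -0.07,"z": 0.04,"az": -10,"claw": 45},
    {"x": 0.065,"y": -0.11,"z": 0.06,"az": -16,"claw": 45},
    {"x": 0.09,"y": -0.15,"z": 0.07,"az": -22,"claw": 45},
    {"x": 0.115,"y": -0.19,"z": 0.07,"az": -28,"claw": 45},
    {"x": 0.14,"y": -0.23,"z": 0.07,"az": -34,"claw": 45},
    {"x": 0.165,"y": -0.27,"z": 0.07,"az": -40,"claw": 45},
    {"x": 0.19,"y": -0.31,"z": 0.07,"az": -46,"claw": 45},
    {"x": 0.215,"y": -0.35,"z": 0.07,"az": -52,"claw": 45},
    {"x": 0.24,"y": -0.39,"z": 0.07,"az": -57,"claw": 45},
    {"x": 0.255,"y": -0.42,"z": 0.07,"az": -61,"claw": 45},
    {"x": 0.265,"y": -0.44,"z": 0.07,"az": -65,"claw": 45},
  ],
)

```text
invalid input
```

Emit:
step_arm(
  series=[
    {"x": 0.02,"y": -0.03,"claw": 45},
    {"x": 0.04,"y": -0.07,"claw": 45},
    {"x": 0.06,"y": -0.1,"claw": 45},
    {"x": 0.068,"y": -0.114,"claw": 45},
    {"x": 0.068,"y": -0.114,"claw": 45},
    {"x": 0.068,"y": -0.114,"claw": 45},
  ],
)

```text
invalid input
```

```bash
python3 - <<'E'
from h import *
o=status.get_obs(); im=vision.read_camera('wrist'); cv2.imwrite('pics/w1.png',im[:,:,::-1])
print(o['time_s'],o['tool_pos'],o['tool_rot'],o['qpos'].round(1),o['grip_width'],o['force'])
c=cam('wrist',o); print(proj(c,(.597,.040,.205)), proj(c,(.636,.26,.206)))
E
```

```text
0.1 [0.26358921 0.593618   0.22957848] [-1.79901358e+02  6.60203405e-03  1.56062999e+02] [-65.3  18.4  -4.   83.2   1.3  78.5  -3.3] 0.08651249918004043 [-0.23605411  0.14791994  0.17502962]
[-65.33435825 793.23225289] [150.97178746 765.3691644 ]
```

View pics/w1.png

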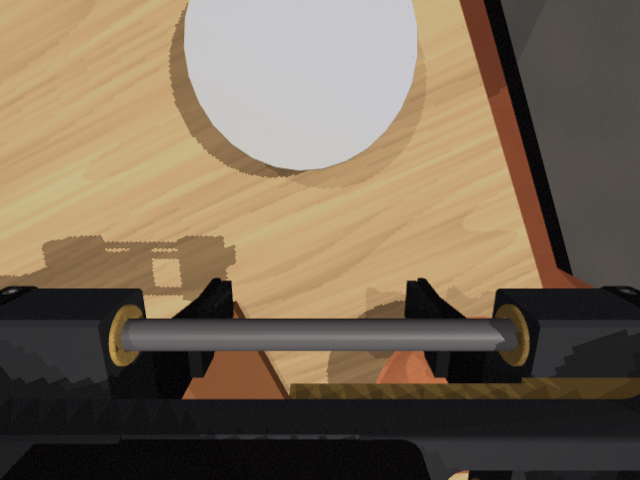

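The wrist picture shows only the empty table by the start pose. Both moves were refused, probably because rows lacked some keys, so I'll send full rows.

Emit:
step_arm(
  series=[
    {"ax": 0,"ay": 0,"az": -4,"x": 0.015,"y": -0.025,"z": 0.02,"claw": 45},
    {"ax": 0,"ay": 0,"az": -10,"x": 0.04,"y": -0.07,"z": 0.04,"claw": 45},
    {"ax": 0,"ay": 0,"az": -16,"x": 0.065,"y": -0.11,"z": 0.06,"claw": 45},
    {"ax": 0,"ay": 0,"az": -22,"x": 0.09,"y": -0.15,"z": 0.07,"claw": 45},
    {"ax": 0,"ay": 0,"az": -28,"x": 0.115,"y": -0.19,"z": 0.07,"claw": 45},
    {"ax": 0,"ay": 0,"az": -34,"x": 0.14,"y": -0.23,"z": 0.07,"claw": 45},
    {"ax": 0,"ay": 0,"az": -40,"x": 0.165,"y": -0.27,"z": 0.07,"claw": 45},
    {"ax": 0,"ay": 0,"az": -46,"x": 0.19,"y": -0.31,"z": 0.07,"claw": 45},
    {"ax": 0,"ay": 0,"az": -52,"x": 0.215,"y": -0.35,"z": 0.07,"claw": 45},
    {"ax": 0,"ay": 0,"az": -57,"x": 0.24,"y": -0.39,"z": 0.07,"claw": 45},
    {"ax": 0,"ay": 0,"az": -61,"x": 0.255,"y": -0.42,"z": 0.07,"claw": 45},
    {"ax": 0,"ay": 0,"az": -65,"x": 0.265,"y": -0.44,"z": 0.07,"claw": 45},
  ],
)

```text
time_s: 1.35
tool_pos: [0.5298, 0.1508, 0.3005]
tool_rot: [180.0, 0.0, 90.6]
force: [-0.1, -0.1, 0.3]
grip_width: 0.0395
```

Emit:
step_arm(
  series=[
    {"ax": 0,"ay": 0,"az": 0,"x": 0.02,"y": -0.03,"z": 0,"claw": 45},
    {"ax": 0,"ay": 0,"az": 0,"x": 0.04,"y": -0.07,"z": 0,"claw": 45},
    {"ax": 0,"ay": 0,"az": 0,"x": 0.06,"y": -0.1,"z": 0,"claw": 45},
    {"ax": 0,"ay": 0,"az": 0,"x": 0.067,"y": -0.113,"z": 0,"claw": 45},
    {"ax": 0,"ay": 0,"az": 0,"x": 0.067,"y": -0.113,"z": 0,"claw": 45},
  ],
)

```text
time_s: 1.85
tool_pos: [0.5961, 0.0393, 0.3001]
tool_rot: [-180.0, 0.1, 90.8]
force: [-0.3, 0.2, -0.5]
grip_width: 0.0394
```

```bash
python3 - <<'E'
from h import *
o=status.get_obs(); im=vision.read_camera('wrist'); cv2.imwrite('pics/w2.png',im[:,:,::-1])
print(o['time_s'],o['tool_pos'],o['tool_rot'],o['qpos'].round(1),o['grip_width'],o['force'])
c=cam('wrist',o); print(proj(c,(.597,.040,.205)), proj(c,(.636,.26,.206)))
E
```

```text
1.85 [0.59609026 0.03933858 0.3000976 ] [-1.79956738e+02  5.17458645e-02  9.08409913e+01] [-29.4  11.   27.1  85.7  -5.   84.6  -1.4] 0.039365103365178976 [-0.28498852  0.17668574 -0.49676429]
[320.42064958 247.87560531] [ 395.67776981 -122.28628983]
```

View pics/w2.png

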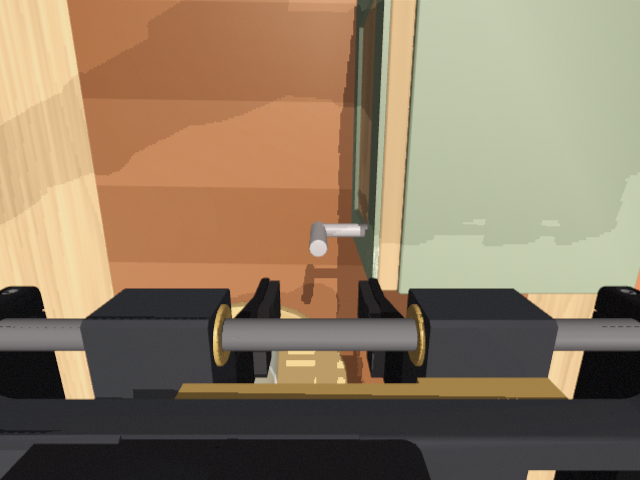

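The wrist view puts the handle top at (318,248), within about 1 mm of prediction. I'll descend and pinch it.

Emit:
step_arm(
  squeeze=25,
  series=[
    {"ax": 0,"ay": 0,"az": 0,"x": 0,"y": 0,"z": -0.03,"claw": 45},
    {"ax": 0,"ay": 0,"az": 0,"x": 0,"y": 0,"z": -0.07,"claw": 45},
    {"ax": 0,"ay": 0,"az": 0,"x": 0,"y": 0,"z": -0.1,"claw": 45},
    {"ax": 0,"ay": 0,"az": 0,"x": 0,"y": 0,"z": -0.12,"claw": 45},
    {"ax": 0,"ay": 0,"az": 0,"x": 0,"y": 0,"z": -0.125,"claw": 45},
    {"ax": 0,"ay": 0,"az": 0,"x": 0,"y": 0,"z": -0.125,"claw": 45},
    {"ax": 0,"ay": 0,"az": 0,"x": 0,"y": 0,"z": -0.125,"claw": 10},
    {"ax": 0,"ay": 0,"az": 0,"x": 0,"y": 0,"z": -0.125,"claw": 5},
    {"ax": 0,"ay": 0,"az": 0,"x": 0,"y": 0,"z": -0.125,"claw": 5},
    {"ax": 0,"ay": 0,"az": 0,"x": 0,"y": 0,"z": -0.125,"claw": 5},
  ],
)

```text
time_s: 2.9
tool_pos: [0.5961, 0.0411, 0.1763]
tool_rot: [179.9, -0.0, 91.1]
force: [-0.8, 0.8, 0.9]
grip_width: 0.0152
```

```bash
cat > arc.py <<'E'
import numpy as np,sys
yaw=np.radians(1.0); H=np.array([.654,.263])
def hp(th,r=(-.061,-.222)):
    a=yaw-th; c,s=np.cos(a),np.sin(a); return H+np.array([c*r[0]-s*r[1],s*r[0]+c*r[1]])
if __name__=='__main__':
    p0=hp(0)
    for d in range(0,101,5): print(d,(hp(np.radians(d))-p0).round(3),hp(np.radians(d)).round(3))
E
python3 arc.py
```

```text
0 [0. 0.] [0.597 0.04 ]
5 [-0.019  0.006] [0.578 0.046]
10 [-0.038  0.013] [0.559 0.053]
15 [-0.056  0.022] [0.541 0.062]
20 [-0.073  0.033] [0.524 0.073]
25 [-0.089  0.045] [0.508 0.085]
30 [-0.104  0.058] [0.493 0.098]
35 [-0.118  0.073] [0.479 0.113]
40 [-0.13   0.089] [0.467 0.129]
45 [-0.141  0.106] [0.456 0.146]
50 [-0.15   0.123] [0.446 0.163]
55 [-0.158  0.142] [0.439 0.182]
60 [-0.165  0.161] [0.432 0.201]
65 [-0.169  0.181] [0.428 0.221]
70 [-0.172  0.2  ] [0.425 0.24 ]
75 [-0.173  0.22 ] [0.424 0.26 ]
80 [-0.172  0.241] [0.424 0.281]
85 [-0.17  0.26] [0.427 0.3  ]
90 [-0.166  0.28 ] [0.431 0.32 ]
95 [-0.16   0.299] [0.437 0.339]
100 [-0.153  0.318] [0.444 0.358]
```

Emit:
step_arm(
  squeeze=25,
  series=[
    {"ax": 0,"ay": 0,"az": -1,"x": -0.006,"y": 0.002,"z": 0,"claw": 5},
    {"ax": 0,"ay": 0,"az": -2,"x": -0.013,"y": 0.004,"z": 0,"claw": 5},
    {"ax": 0,"ay": 0,"az": -4,"x": -0.019,"y": 0.006,"z": 0,"claw": 5},
    {"ax": 0,"ay": 0,"az": -6,"x": -0.028,"y": 0.009,"z": 0,"claw": 5},
    {"ax": 0,"ay": 0,"az": -8,"x": -0.038,"y": 0.013,"z": 0,"claw": 5},
    {"ax": 0,"ay": 0,"az": -12,"x": -0.056,"y": 0.022,"z": 0,"claw": 5},
    {"ax": 0,"ay": 0,"az": -16,"x": -0.073,"y": 0.033,"z": 0,"claw": 5},
    {"ax": 0,"ay": 0,"az": -20,"x": -0.089,"y": 0.045,"z": 0,"claw": 5},
    {"ax": 0,"ay": 0,"az": -24,"x": -0.104,"y": 0.058,"z": 0,"claw": 5},
    {"ax": 0,"ay": 0,"az": -28,"x": -0.118,"y": 0.073,"z": 0,"claw": 5},
    {"ax": 0,"ay": 0,"az": -32,"x": -0.13,"y": 0.089,"z": 0,"claw": 5},
  ],
)

```text
time_s: 4.0
tool_pos: [0.4658, 0.13, 0.1761]
tool_rot: [179.9, -0.1, 58.8]
force: [3.5, -0.8, -0.8]
grip_width: 0.0133
```

```bash
python3 - <<'E'
from h import *
o=status.get_obs(); print(o['qpos'].round(1),o['force'],o['tool_pos'],o['grip_width'])
im=vision.read_camera('top'); cv2.imwrite('pics/top1.png',im[:,:,::-1])
E
```

```text
[-40.9  -0.5  22.1 111.1   0.3  69.3 -50.1] [ 3.45924244 -0.78573866 -0.84606296] [0.46575176 0.12995175 0.17613937] 0.013343959531680561
```

View pics/top1.png

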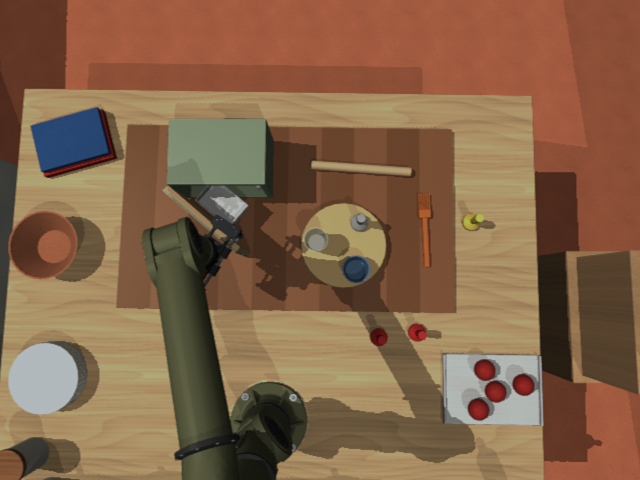

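The door is open about 40° and the tray is visible. I'll continue the arc to 90°.

Emit:
step_arm(
  series=[
    {"ax": 0,"ay": 0,"az": -4,"x": -0.011,"y": 0.017,"z": 0,"claw": 5},
    {"ax": 0,"ay": 0,"az": -8,"x": -0.02,"y": 0.034,"z": 0,"claw": 5},
    {"ax": 0,"ay": 0,"az": -12,"x": -0.028,"y": 0.053,"z": 0,"claw": 5},
    {"ax": 0,"ay": 0,"az": -16,"x": -0.035,"y": 0.072,"z": 0,"claw": 5},
    {"ax": 0,"ay": 0,"az": -20,"x": -0.039,"y": 0.092,"z": 0,"claw": 5},
    {"ax": 0,"ay": 0,"az": -24,"x": -0.042,"y": 0.111,"z": 0,"claw": 5},
    {"ax": 0,"ay": 0,"az": -28,"x": -0.043,"y": 0.131,"z": 0,"claw": 5},
    {"ax": 0,"ay": 0,"az": -32,"x": -0.042,"y": 0.152,"z": 0,"claw": 5},
    {"ax": 0,"ay": 0,"az": -36,"x": -0.04,"y": 0.171,"z": 0,"claw": 5},
    {"ax": 0,"ay": 0,"az": -40,"x": -0.036,"y": 0.191,"z": 0,"claw": 5},
    {"ax": 0,"ay": 0,"az": -40,"x": -0.036,"y": 0.191,"z": 0,"claw": 5},
  ],
)

```text
time_s: 5.15
tool_pos: [0.431, 0.323, 0.176]
tool_rot: [-180.0, -0.2, 19.2]
force: [1.5, 0.2, 2.1]
grip_width: 0.0129
```

```bash
python3 - <<'E'
from h import *
o=status.get_obs(); print(o['qpos'].round(1),o['force'],o['tool_pos'],o['grip_width'])
E
```

```text
[ -51.1    6.6   12.3  103.8   -1.4   69.6 -109.3] [1.5459181  0.24110004 2.12226728] [0.43103969 0.32296254 0.17603127] 0.012920117544947702
```

Emit:
step_arm(
  series=[
    {"ax": 0,"ay": 0,"az": 0,"x": 0,"y": 0,"z": 0,"claw": 40},
    {"ax": 0,"ay": 0,"az": 0,"x": 0,"y": 0,"z": 0,"claw": 40},
    {"ax": 0,"ay": 0,"az": 0,"x": 0,"y": 0,"z": 0.01,"claw": 40},
    {"ax": 0,"ay": 0,"az": 0,"x": 0,"y": 0,"z": 0.04,"claw": 40},
    {"ax": 0,"ay": 0,"az": 0,"x": 0,"y": 0,"z": 0.08,"claw": 40},
    {"ax": 0,"ay": 0,"az": 0,"x": 0,"y": 0,"z": 0.12,"claw": 60},
    {"ax": 0,"ay": 0,"az": 4,"x": 0.01,"y": -0.04,"z": 0.14,"claw": 70},
    {"ax": 0,"ay": 0,"az": 10,"x": 0.02,"y": -0.08,"z": 0.14,"claw": 70},
    {"ax": 0,"ay": 0,"az": 16,"x": 0.03,"y": -0.12,"z": 0.14,"claw": 70},
    {"ax": 0,"ay": 0,"az": 22,"x": 0.04,"y": -0.16,"z": 0.14,"claw": 70},
    {"ax": 0,"ay": 0,"az": 30,"x": 0.05,"y": -0.2,"z": 0.14,"claw": 70},
    {"ax": 0,"ay": 0,"az": 38,"x": 0.06,"y": -0.24,"z": 0.14,"claw": 70},
  ],
)

```text
time_s: 6.35
tool_pos: [0.4894, 0.0793, 0.3164]
tool_rot: [-180.0, -0.1, 57.3]
force: [0.5, 0.0, 0.3]
grip_width: 0.0606
```

Emit:
step_arm(
  series=[
    {"ax": 0,"ay": 0,"az": 7,"x": 0.01,"y": -0.04,"z": 0,"claw": 70},
    {"ax": 0,"ay": 0,"az": 14,"x": 0.02,"y": -0.08,"z": 0,"claw": 70},
    {"ax": 0,"ay": 0,"az": 20,"x": 0.03,"y": -0.12,"z": 0,"claw": 70},
    {"ax": 0,"ay": 0,"az": 26,"x": 0.04,"y": -0.16,"z": 0,"claw": 70},
    {"ax": 0,"ay": 0,"az": 32,"x": 0.055,"y": -0.2,"z": 0,"claw": 70},
    {"ax": 0,"ay": 0,"az": 32,"x": 0.07,"y": -0.24,"z": 0,"claw": 70},
    {"ax": 0,"ay": 0,"az": 32,"x": 0.08,"y": -0.28,"z": 0,"claw": 70},
    {"ax": 0,"ay": 0,"az": 32,"x": 0.085,"y": -0.31,"z": 0,"claw": 70},
    {"ax": 0,"ay": 0,"az": 32,"x": 0.09,"y": -0.33,"z": 0,"claw": 70},
    {"ax": 0,"ay": 0,"az": 32,"x": 0.09,"y": -0.34,"z": 0,"claw": 70},
    {"ax": 0,"ay": 0,"az": 32,"x": 0.09,"y": -0.34,"z": 0,"claw": 70},
  ],
)

```text
time_s: 7.45
tool_pos: [0.5787, -0.2601, 0.3158]
tool_rot: [-180.0, 0.0, 88.8]
force: [-0.5, -0.6, -0.4]
grip_width: 0.0611
```

```bash
python3 - <<'E'
from h import *
o=status.get_obs(); print(o['time_s'],o['qpos'].round(1),o['force'],o['tool_pos'],o['tool_rot'],o['grip_width'])
im=vision.read_camera('wrist'); cv2.imwrite('pics/w3.png',im[:,:,::-1])
print(proj(cam('wrist',o),(.583,-.2548,.143)))
im=vision.read_camera('top'); cv2.imwrite('pics/top2.png',im[:,:,::-1])
im=vision.read_camera('scene'); cv2.imwrite('pics/scene2.png',im[:,:,::-1])
crop('pics/top2.png','pics/t2c.png',155,170,130,100,6)
E
```

```text
7.45 [-12.5  18.3  45.   79.  -12.8  87.8  30.3] [-0.48495424 -0.60828672 -0.38761494] [ 0.57873109 -0.26011959  0.31584446] [-1.79980703e+02  1.59461438e-02  8.88494139e+01] 0.06114700002407125
[323.43138793 219.46872213]
```

View pics/w3.png

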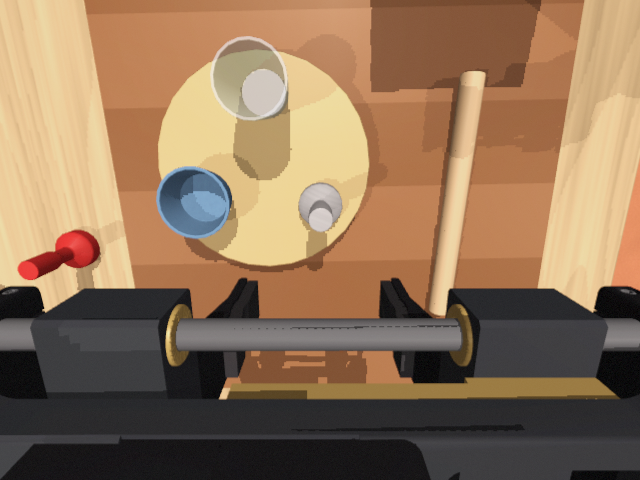

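View pics/t2c.png

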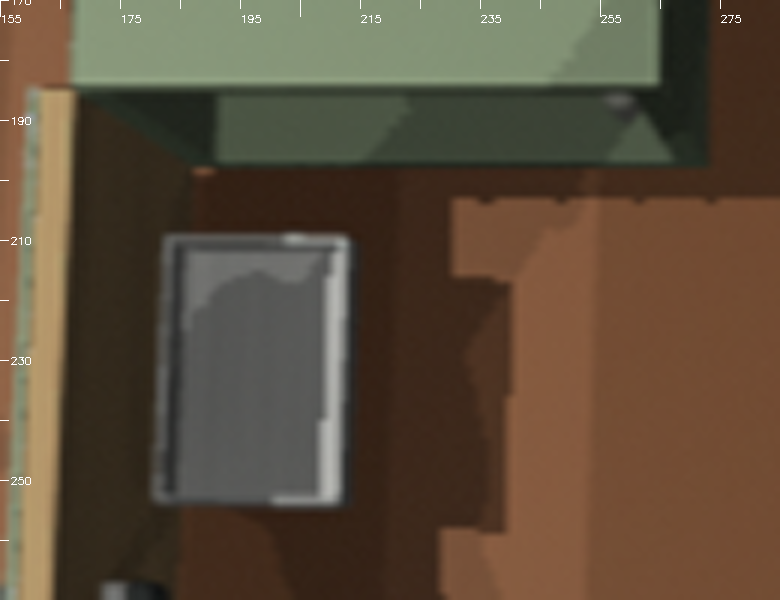

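View pics/scene2.png

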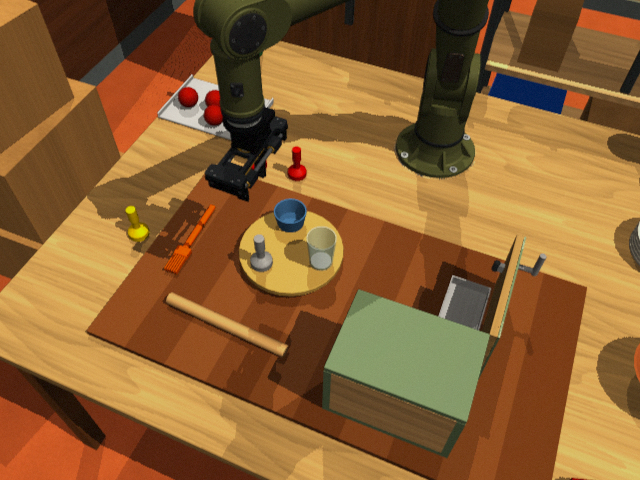

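Views: the stamp top is at wrist (320,219). The door is open about 90°, with the tray rim at top from (182,209) to (213,254). I'll compute the targets.

```bash
python3 - <<'E'
from h import *
from arc import hp
T=cam('top');S=cam('scene');o=status.get_obs();W=cam('wrist',o)
print('stamp',onz(W,320.5,219,.143), tri([ray(W,320.5,219),ray(T,360.7,217.2),ray(S,258.5,238.3)]))
q=lambda u,v:(155+(u+.5)/6-.5,170+(v+.5)/6-.5)
P=np.array([onz(T,*q(*a),.107) for a in((163,237),(350,237),(345,503),(152,503))]);print(P.round(4),P.mean(0))
D=[onz(T,*q(*a),.206) for a in ((76,89),(53,560),(32,89),(10,560))];print(np.round(D,4))
crop('pics/scene2.png','pics/s2c.png',420,220,140,150,5)
E
```

```text
stamp [ 0.58151526 -0.2507013   0.143     ] [ 0.58249877 -0.25352128  0.14011412]
[[0.604  0.2498 0.107 ]
 [0.6054 0.1614 0.107 ]
 [0.4794 0.1585 0.107 ]
 [0.478  0.2488 0.107 ]] [0.54172247 0.20463575 0.107     ]
[[0.6533 0.2606 0.206 ]
 [0.4459 0.2598 0.206 ]
 [0.653  0.2799 0.206 ]
 [0.4456 0.2784 0.206 ]]
```

View pics/s2c.png

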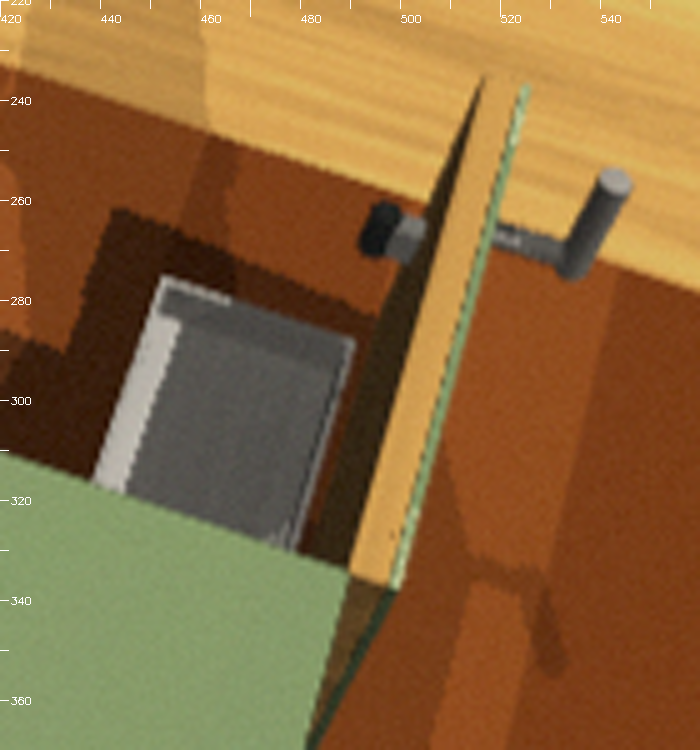

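Emit:
step_arm(
  squeeze=30,
  series=[
    {"ax": 0,"ay": 0,"az": 1,"x": 0.003,"y": 0.006,"z": -0.03,"claw": 70},
    {"ax": 0,"ay": 0,"az": 1,"x": 0.003,"y": 0.006,"z": -0.07,"claw": 70},
    {"ax": 0,"ay": 0,"az": 1,"x": 0.003,"y": 0.006,"z": -0.11,"claw": 70},
    {"ax": 0,"ay": 0,"az": 1,"x": 0.003,"y": 0.006,"z": -0.15,"claw": 70},
    {"ax": 0,"ay": 0,"az": 1,"x": 0.003,"y": 0.006,"z": -0.18,"claw": 70},
    {"ax": 0,"ay": 0,"az": 1,"x": 0.003,"y": 0.006,"z": -0.195,"claw": 70},
    {"ax": 0,"ay": 0,"az": 1,"x": 0.003,"y": 0.006,"z": -0.199,"claw": 70},
    {"ax": 0,"ay": 0,"az": 1,"x": 0.003,"y": 0.006,"z": -0.199,"claw": 70},
  ],
)

```text
time_s: 8.4
tool_pos: [0.5834, -0.2521, 0.1174]
tool_rot: [179.9, 0.0, 90.1]
force: [-0.4, 0.7, 0.1]
grip_width: 0.061
```

```bash
python3 - <<'E'
from h import *
o=status.get_obs(); print(o['time_s'],o['force'],o['tool_pos'],o['tool_rot'],o['grip_width'])
im=vision.read_camera('wrist'); cv2.imwrite('pics/w4.png',im[:,:,::-1])
im=vision.read_camera('scene'); cv2.imwrite('pics/scene3.png',im[:,:,::-1]);crop('pics/scene3.png','pics/s3c.png',190,140,180,150,4)
E
```

```text
8.4 [-0.39568225  0.66109003  0.05854389] [ 0.58336711 -0.2520706   0.11739273] [1.79940748e+02 4.49187608e-03 9.00603808e+01] 0.06100820763434617
```

View pics/w4.png

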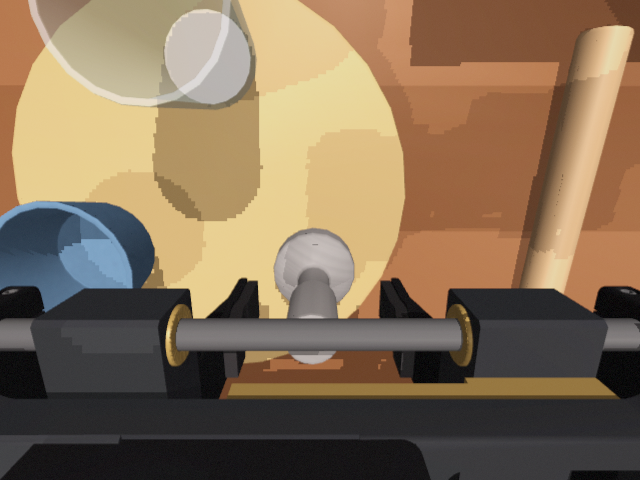

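View pics/s3c.png

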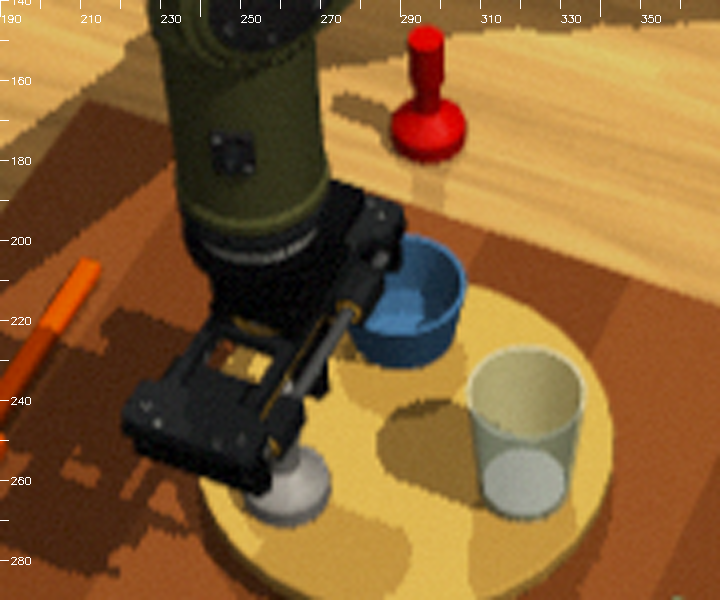

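```bash
python3 - <<'E'
from h import *
W=cam('wrist'); print(onz(W,312,345,.143),onz(W,314,270,.056)); print(proj(W,(.581,-.2535,.143)),proj(W,(.581,-.2535,.064)))
crop('pics/w4.png','pics/w4c.png',250,220,130,150,5)
E
```

```text
[ 0.58075053 -0.25857216  0.143     ] [ 0.58077284 -0.25757809  0.056     ]
[312.54672318 334.24913794] [314.22197234 268.37796018]
```

View pics/w4c.png

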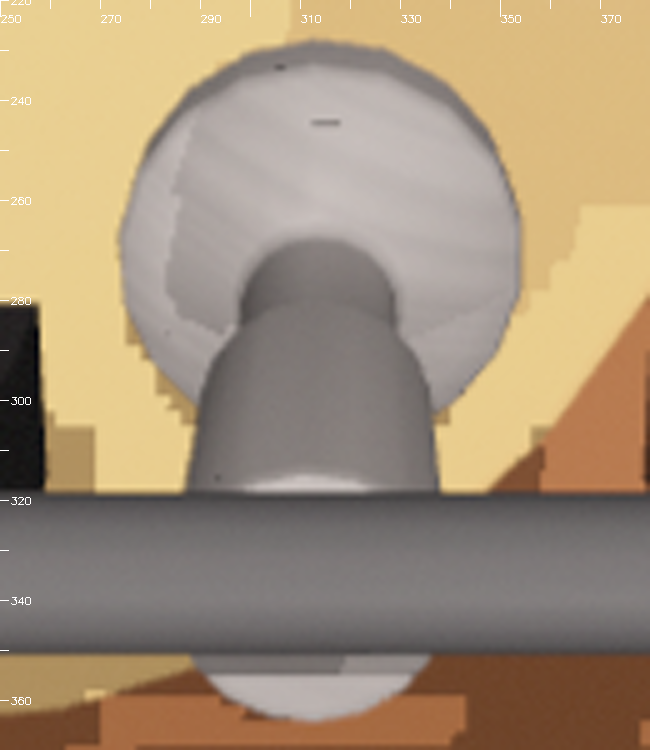

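The stamp is centred at about (.581, -.256), with its top disc at wrist (312,339). I'll nudge by -2 and -4 mm and grip.

Emit:
step_arm(
  squeeze=30,
  series=[
    {"ax": 0,"ay": 0,"az": 0,"x": -0.002,"y": -0.004,"z": 0,"claw": 70},
    {"ax": 0,"ay": 0,"az": 0,"x": -0.002,"y": -0.004,"z": 0,"claw": 50},
    {"ax": 0,"ay": 0,"az": 0,"x": -0.002,"y": -0.004,"z": 0,"claw": 38},
    {"ax": 0,"ay": 0,"az": 0,"x": -0.002,"y": -0.004,"z": 0,"claw": 30},
    {"ax": 0,"ay": 0,"az": 0,"x": -0.002,"y": -0.004,"z": 0,"claw": 15},
    {"ax": 0,"ay": 0,"az": 0,"x": -0.002,"y": -0.004,"z": 0,"claw": 15},
    {"ax": 0,"ay": 0,"az": 0,"x": -0.002,"y": -0.004,"z": 0,"claw": 15},
    {"ax": 0,"ay": 0,"az": 0,"x": -0.002,"y": -0.004,"z": 0,"claw": 15},
    {"ax": 0,"ay": 0,"az": 0,"x": -0.002,"y": -0.004,"z": 0.002,"claw": 15},
    {"ax": 0,"ay": 0,"az": 0,"x": -0.002,"y": -0.004,"z": 0.01,"claw": 15},
    {"ax": 0,"ay": 0,"az": 0,"x": -0.002,"y": -0.004,"z": 0.02,"claw": 15},
    {"ax": 0,"ay": 0,"az": 0,"x": -0.002,"y": -0.004,"z": 0.02,"claw": 15},
  ],
)

```text
time_s: 9.7
tool_pos: [0.5818, -0.2572, 0.1386]
tool_rot: [179.8, 0.1, 90.0]
force: [-0.0, -0.9, -2.9]
grip_width: 0.0231
```

```bash
python3 - <<'E'
from h import *
o=status.get_obs(); print(o['time_s'],o['force'],o['tool_pos'],o['tool_rot'],o['grip_width'],o['wrist_torque'])
im=vision.read_camera('wrist'); cv2.imwrite('pics/w5.png',im[:,:,::-1])
E
```

```text
9.7 [-1.01491692e-03 -9.36364266e-01 -2.89740769e+00] [ 0.58175517 -0.25724143  0.13864547] [1.79819313e+02 6.27516701e-02 8.99971706e+01] 0.023122168896619267 [-0.16097553 -0.03471242 -0.00986871]
```

View pics/w5.png

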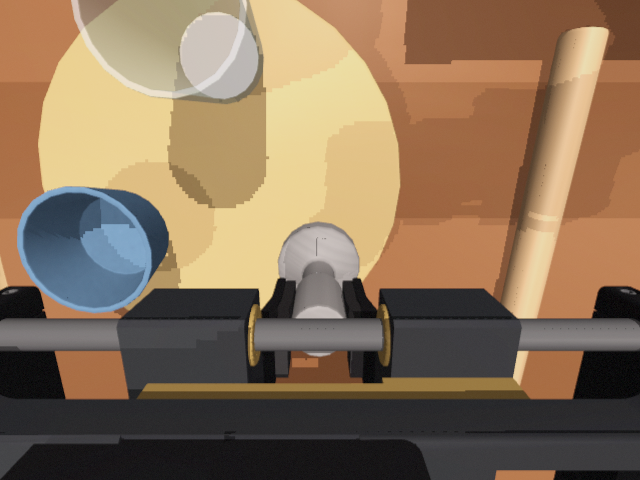

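Emit:
step_arm(
  squeeze=30,
  series=[
    {"ax": 0,"ay": 0,"az": 0,"x": 0,"y": 0,"z": 0.015,"claw": 15},
    {"ax": 0,"ay": 0,"az": 0,"x": 0,"y": 0,"z": 0.045,"claw": 15},
    {"ax": 0,"ay": 0,"az": 0,"x": 0,"y": 0,"z": 0.08,"claw": 15},
    {"ax": 0,"ay": 0,"az": 0,"x": 0,"y": 0.005,"z": 0.115,"claw": 15},
    {"ax": 0,"ay": 0,"az": 0,"x": -0.002,"y": 0.02,"z": 0.14,"claw": 15},
    {"ax": 0,"ay": 0,"az": 0,"x": -0.006,"y": 0.045,"z": 0.155,"claw": 15},
    {"ax": 0,"ay": 0,"az": 0,"x": -0.01,"y": 0.075,"z": 0.163,"claw": 15},
    {"ax": 0,"ay": 0,"az": 0,"x": -0.014,"y": 0.105,"z": 0.165,"claw": 15},
    {"ax": 0,"ay": 0,"az": 0,"x": -0.018,"y": 0.14,"z": 0.165,"claw": 15},
    {"ax": 0,"ay": 0,"az": 0,"x": -0.021,"y": 0.175,"z": 0.165,"claw": 15},
    {"ax": 0,"ay": 0,"az": 0,"x": -0.024,"y": 0.21,"z": 0.165,"claw": 15},
    {"ax": 0,"ay": 0,"az": 0,"x": -0.027,"y": 0.24,"z": 0.165,"claw": 15},
  ],
)

```text
time_s: 10.95
tool_pos: [0.5533, -0.0147, 0.3025]
tool_rot: [180.0, -0.1, 90.0]
force: [-0.3, -0.3, -3.2]
grip_width: 0.0232
```

Emit:
step_arm(
  squeeze=30,
  series=[
    {"ax": 0,"ay": 0,"az": 0,"x": -0.002,"y": 0.03,"z": 0,"claw": 15},
    {"ax": 0,"ay": 0,"az": 0,"x": -0.004,"y": 0.06,"z": 0,"claw": 15},
    {"ax": 0,"ay": 0,"az": 0,"x": -0.006,"y": 0.09,"z": 0,"claw": 15},
    {"ax": 0,"ay": 0,"az": 0,"x": -0.008,"y": 0.12,"z": 0,"claw": 15},
    {"ax": 0,"ay": 0,"az": 0,"x": -0.01,"y": 0.15,"z": 0,"claw": 15},
    {"ax": 0,"ay": 0,"az": 0,"x": -0.011,"y": 0.175,"z": 0,"claw": 15},
    {"ax": 0,"ay": 0,"az": 0,"x": -0.012,"y": 0.195,"z": 0,"claw": 15},
    {"ax": 0,"ay": 0,"az": 0,"x": -0.013,"y": 0.21,"z": 0,"claw": 15},
    {"ax": 0,"ay": 0,"az": 0,"x": -0.013,"y": 0.218,"z": 0,"claw": 15},
    {"ax": 0,"ay": 0,"az": 0,"x": -0.013,"y": 0.222,"z": 0,"claw": 15},
    {"ax": 0,"ay": 0,"az": 0,"x": -0.013,"y": 0.222,"z": 0,"claw": 15},
    {"ax": 0,"ay": 0,"az": 0,"x": -0.013,"y": 0.222,"z": 0,"claw": 15},
  ],
)

```text
time_s: 12.15
tool_pos: [0.541, 0.2041, 0.3017]
tool_rot: [180.0, 0.0, 89.9]
force: [0.1, 0.4, -2.2]
grip_width: 0.0235
```

```bash
python3 - <<'E'
from h import *
o=status.get_obs(); print(o['time_s'],o['force'],o['tool_pos'],o['tool_rot'],o['grip_width'],o['qpos'].round(1))
im=vision.read_camera('wrist'); cv2.imwrite('pics/w6.png',im[:,:,::-1])
W=cam('wrist',o)
for z,l in((.107,'rim'),):
  for dx in(-.0625,.0625):
    for dy in(-.0425,.0425): print(proj(W,(.542+dx,.206+dy,z)).round(1))
E
```

```text
12.15 [ 0.05932889  0.36280503 -2.18598587] [0.54102832 0.20405027 0.30171826] [1.79984730e+02 3.64183315e-02 8.98977375e+01] 0.02348047209364698 [-47.7   8.4  27.5  88.2  -3.8  84.3 -20.1]
[260.2 258. ]
[256.1 175.8]
[379.5 257.9]
[383.6 175.6]
```

View pics/w6.png

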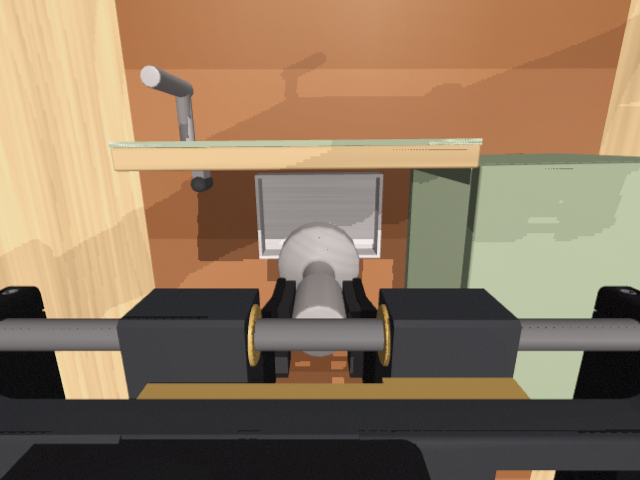

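The tray rim appears at (257–381, 175–258), matching prediction within 2 px, and the stamp is held upright. I'll lower it.

Emit:
step_arm(
  series=[
    {"ax": 0,"ay": 0,"az": 0,"x": 0.001,"y": 0.002,"z": -0.02,"claw": 15},
    {"ax": 0,"ay": 0,"az": 0,"x": 0.001,"y": 0.002,"z": -0.05,"claw": 15},
    {"ax": 0,"ay": 0,"az": 0,"x": 0.001,"y": 0.002,"z": -0.08,"claw": 15},
    {"ax": 0,"ay": 0,"az": 0,"x": 0.001,"y": 0.002,"z": -0.105,"claw": 15},
    {"ax": 0,"ay": 0,"az": 0,"x": 0.001,"y": 0.002,"z": -0.125,"claw": 15},
    {"ax": 0,"ay": 0,"az": 0,"x": 0.001,"y": 0.002,"z": -0.137,"claw": 15},
    {"ax": 0,"ay": 0,"az": 0,"x": 0.001,"y": 0.002,"z": -0.143,"claw": 15},
    {"ax": 0,"ay": 0,"az": 0,"x": 0.001,"y": 0.002,"z": -0.145,"claw": 15},
    {"ax": 0,"ay": 0,"az": 0,"x": 0.001,"y": 0.002,"z": -0.146,"claw": 15},
    {"ax": 0,"ay": 0,"az": 0,"x": 0.001,"y": 0.002,"z": -0.146,"claw": 15},
  ],
)

```text
time_s: 13.2
tool_pos: [0.5423, 0.2076, 0.1565]
tool_rot: [179.9, -0.0, 90.0]
force: [-0.5, 0.1, -2.6]
grip_width: 0.0234
```

Emit:
step_arm(
  series=[
    {"ax": 0,"ay": 0,"az": 0,"x": 0,"y": 0,"z": -0.001,"claw": 15},
    {"ax": 0,"ay": 0,"az": 0,"x": 0,"y": 0,"z": -0.002,"claw": 15},
    {"ax": 0,"ay": 0,"az": 0,"x": 0,"y": 0,"z": -0.002,"claw": 15},
  ],
)

```text
time_s: 13.5
tool_pos: [0.5417, 0.2075, 0.1537]
tool_rot: [180.0, -0.0, 90.0]
force: [0.0, -0.4, -2.9]
grip_width: 0.023
```

```bash
python3 - <<'E'
from h import *
o=status.get_obs(); print(o['time_s'],o['force'],o['tool_pos'],o['tool_rot'],o['grip_width'])
im=vision.read_camera('wrist'); cv2.imwrite('pics/w7.png',im[:,:,::-1])
E
```

```text
13.5 [ 0.03365582 -0.44058572 -2.90200725] [0.54171669 0.2074747  0.15366953] [ 1.79988689e+02 -3.44805362e-03  9.00041714e+01] 0.023004736087796355
```

View pics/w7.png

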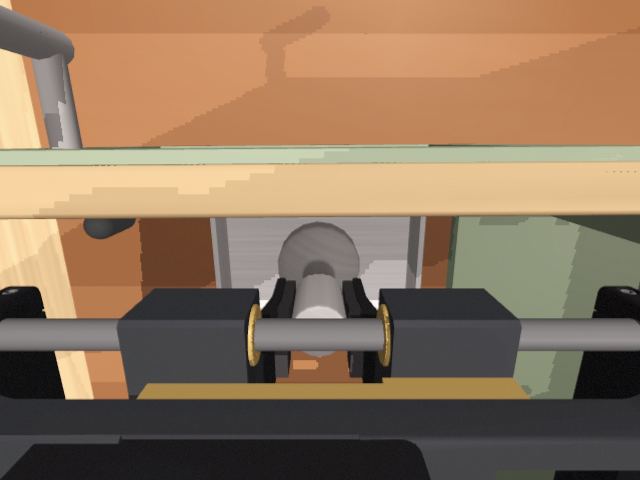

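The stamp's foot is centred in the tray at wrist (319,262), with its weight still on the gripper. I'll lower it in 0.5 mm steps.

Emit:
step_arm(
  series=[
    {"ax": 0,"ay": 0,"az": 0,"x": 0,"y": 0,"z": -0.0005,"claw": 15},
    {"ax": 0,"ay": 0,"az": 0,"x": 0,"y": 0,"z": -0.001,"claw": 15},
    {"ax": 0,"ay": 0,"az": 0,"x": 0,"y": 0,"z": -0.001,"claw": 15},
  ],
)

```text
time_s: 13.85
tool_pos: [0.5416, 0.2074, 0.1525]
tool_rot: [-180.0, 0.0, 90.0]
force: [0.1, -0.0, -3.6]
grip_width: 0.0235
```

Emit:
step_arm(
  series=[
    {"ax": 0,"ay": 0,"az": 0,"x": 0,"y": 0,"z": -0.0005,"claw": 15},
    {"ax": 0,"ay": 0,"az": 0,"x": 0,"y": 0,"z": -0.001,"claw": 15},
    {"ax": 0,"ay": 0,"az": 0,"x": 0,"y": 0,"z": -0.001,"claw": 15},
  ],
)

```text
time_s: 14.15
tool_pos: [0.5417, 0.2074, 0.1515]
tool_rot: [180.0, 0.0, 90.0]
force: [0.6, 0.5, -2.3]
grip_width: 0.0233
```

Emit:
step_arm(
  series=[
    {"ax": 0,"ay": 0,"az": 0,"x": 0,"y": 0,"z": -0.0005,"claw": 15},
    {"ax": 0,"ay": 0,"az": 0,"x": 0,"y": 0,"z": -0.001,"claw": 15},
    {"ax": 0,"ay": 0,"az": 0,"x": 0,"y": 0,"z": -0.001,"claw": 15},
  ],
)

```text
time_s: 14.45
tool_pos: [0.5418, 0.2075, 0.1514]
tool_rot: [180.0, -0.0, 90.0]
force: [-2.7, 0.0, 4.6]
grip_width: 0.0233
```

Emit:
step_arm(
  series=[
    {"ax": 0,"ay": 0,"az": 0,"x": 0,"y": 0,"z": -0.0005,"claw": 15},
    {"ax": 0,"ay": 0,"az": 0,"x": 0,"y": 0,"z": -0.001,"claw": 15},
    {"ax": 0,"ay": 0,"az": 0,"x": 0,"y": 0,"z": -0.001,"claw": 15},
  ],
)

```text
time_s: 14.75
tool_pos: [0.5419, 0.2075, 0.1514]
tool_rot: [180.0, -0.1, 90.0]
force: [-4.1, -1.8, 10.2]
grip_width: 0.0231
```

Contact is made, so I'll ease back 1.5 mm, release and rise.

Emit:
step_arm(
  squeeze=10,
  series=[
    {"ax": 0,"ay": 0,"az": 0,"x": 0,"y": 0,"z": 0.0015,"claw": 15},
    {"ax": 0,"ay": 0,"az": 0,"x": 0,"y": 0,"z": 0.0015,"claw": 15},
    {"ax": 0,"ay": 0,"az": 0,"x": 0,"y": 0,"z": 0.0015,"claw": 30},
    {"ax": 0,"ay": 0,"az": 0,"x": 0,"y": 0,"z": 0.0015,"claw": 40},
    {"ax": 0,"ay": 0,"az": 0,"x": 0,"y": 0,"z": 0.0015,"claw": 50},
    {"ax": 0,"ay": 0,"az": 0,"x": 0,"y": 0,"z": 0.0015,"claw": 60},
    {"ax": 0,"ay": 0,"az": 0,"x": 0,"y": 0,"z": 0.0015,"claw": 60},
    {"ax": 0,"ay": 0,"az": 0,"x": 0,"y": 0,"z": 0.015,"claw": 60},
    {"ax": 0,"ay": 0,"az": 0,"x": 0,"y": 0,"z": 0.045,"claw": 60},
    {"ax": 0,"ay": 0,"az": 0,"x": 0,"y": 0,"z": 0.09,"claw": 60},
    {"ax": 0,"ay": 0,"az": 0,"x": 0,"y": 0,"z": 0.13,"claw": 60},
    {"ax": 0,"ay": 0,"az": 0,"x": 0,"y": 0,"z": 0.14,"claw": 60},
  ],
)

```text
time_s: 15.95
tool_pos: [0.544, 0.2079, 0.2962]
tool_rot: [179.5, -0.3, 90.0]
force: [0.4, 0.6, 0.9]
grip_width: 0.052
```

```bash
python3 - <<'E'
from h import *
o=status.get_obs(); print(o['time_s'],o['force'],o['tool_pos'],o['tool_rot'],o['grip_width'])
im=vision.read_camera('wrist'); cv2.imwrite('pics/w8.png',im[:,:,::-1])
W=cam('wrist',o)
im=vision.read_camera('scene'); cv2.imwrite('pics/scene4.png',im[:,:,::-1]);crop('pics/scene4.png','pics/s4c.png',410,200,160,150,4)
E
```

```text
15.95 [0.41812894 0.63878829 0.93548382] [0.54398631 0.20790644 0.29615208] [179.51868973  -0.26121774  89.97956199] 0.05202010238870221
```

View pics/w8.png

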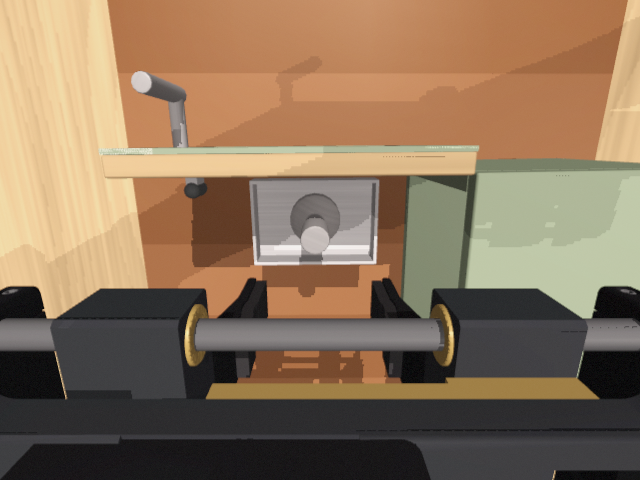

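View pics/s4c.png

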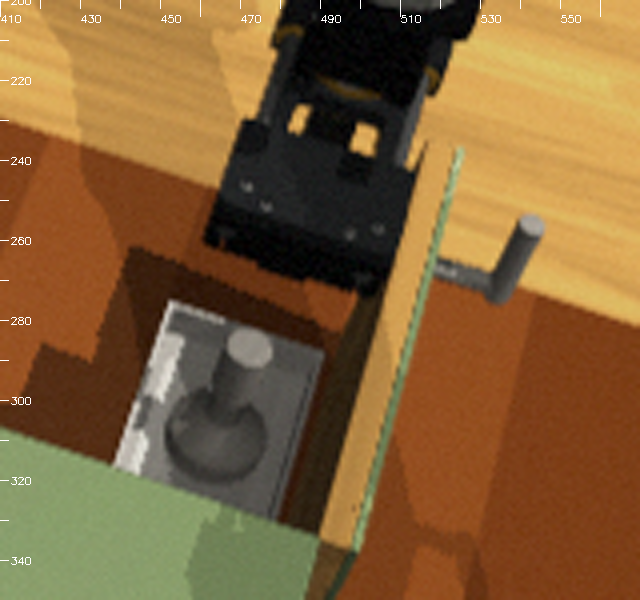

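The stamp stands upright and centred in the tray at wrist (315,240) and scene (472,287). I'll go back to the handle, whose top is at wrist (142,82).

```bash
python3 - <<'E'
from h import *
from arc import hp
W=cam('wrist'); print(onz(W,142,82,.205),onz(cam('scene'),410+531/4-.4,200+224/4-.4,.205))
E
```

```text
[0.43116002 0.3206049  0.205     ] [0.43396552 0.32237501 0.205     ]
```

Emit:
step_arm(
  series=[
    {"ax": 0,"ay": 0,"az": -6,"x": -0.005,"y": 0.005,"z": 0.01,"claw": 50},
    {"ax": 0,"ay": 0,"az": -13,"x": -0.015,"y": 0.015,"z": 0.01,"claw": 40},
    {"ax": 0,"ay": 0,"az": -20,"x": -0.027,"y": 0.027,"z": 0.01,"claw": 40},
    {"ax": 0,"ay": 0,"az": -27,"x": -0.039,"y": 0.04,"z": 0.01,"claw": 40},
    {"ax": 0,"ay": 0,"az": -34,"x": -0.051,"y": 0.053,"z": 0.01,"claw": 40},
    {"ax": 0,"ay": 0,"az": -41,"x": -0.063,"y": 0.066,"z": 0.01,"claw": 40},
    {"ax": 0,"ay": 0,"az": -48,"x": -0.075,"y": 0.079,"z": 0.01,"claw": 40},
    {"ax": 0,"ay": 0,"az": -55,"x": -0.087,"y": 0.092,"z": 0.01,"claw": 40},
    {"ax": 0,"ay": 0,"az": -62,"x": -0.099,"y": 0.104,"z": 0.01,"claw": 40},
    {"ax": 0,"ay": 0,"az": -70,"x": -0.109,"y": 0.115,"z": 0.01,"claw": 40},
    {"ax": 0,"ay": 0,"az": -70,"x": -0.111,"y": 0.116,"z": 0.01,"claw": 40},
    {"ax": 0,"ay": 0,"az": -70,"x": -0.111,"y": 0.116,"z": 0.01,"claw": 40},
  ],
)

```text
time_s: 17.25
tool_pos: [0.4302, 0.3231, 0.2985]
tool_rot: [179.9, 0.1, 20.2]
force: [-0.5, -0.7, -0.3]
grip_width: 0.0347
```

```bash
python3 - <<'E'
from h import *
o=status.get_obs(); print(o['time_s'],o['force'],o['tool_pos'],o['tool_rot'],o['grip_width'],o['qpos'].round(1))
im=vision.read_camera('wrist'); cv2.imwrite('pics/w9.png',im[:,:,::-1])
print(proj(cam('wrist',o),(.431,.3225,.205)))
E
```

```text
17.25 [-0.49919741 -0.71154293 -0.2911568 ] [0.43020404 0.32305223 0.29847114] [1.79928310e+02 1.00375971e-01 2.02380124e+01] 0.034736407381814306 [ -61.9    3.    23.2   93.7   -1.2   83.7 -108.4]
[320.47087687 247.63241563]
```

View pics/w9.png

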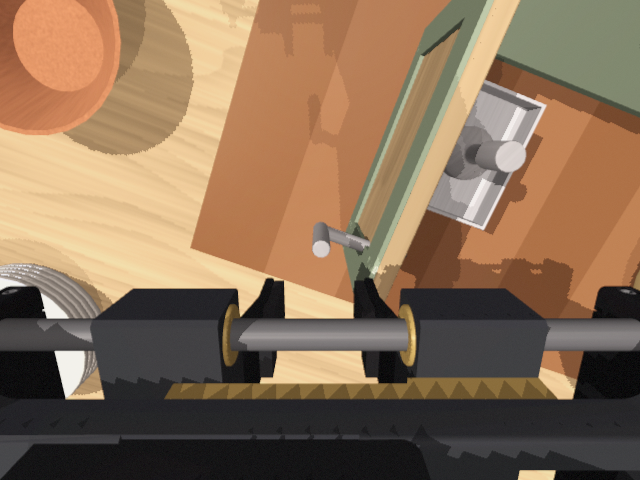

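The handle top is at (321,248), as predicted. I'll descend and pinch.

Emit:
step_arm(
  squeeze=20,
  series=[
    {"ax": 0,"ay": 0,"az": 0,"x": 0,"y": 0,"z": -0.03,"claw": 40},
    {"ax": 0,"ay": 0,"az": 0,"x": 0,"y": 0,"z": -0.07,"claw": 40},
    {"ax": 0,"ay": 0,"az": 0,"x": 0,"y": 0,"z": -0.1,"claw": 40},
    {"ax": 0,"ay": 0,"az": 0,"x": 0,"y": 0,"z": -0.117,"claw": 40},
    {"ax": 0,"ay": 0,"az": 0,"x": 0,"y": 0,"z": -0.123,"claw": 40},
    {"ax": 0,"ay": 0,"az": 0,"x": 0,"y": 0,"z": -0.123,"claw": 40},
    {"ax": 0,"ay": 0,"az": 0,"x": 0,"y": 0,"z": -0.123,"claw": 30},
    {"ax": 0,"ay": 0,"az": 0,"x": 0,"y": 0,"z": -0.123,"claw": 22},
    {"ax": 0,"ay": 0,"az": 0,"x": 0,"y": 0,"z": -0.123,"claw": 16},
    {"ax": 0,"ay": 0,"az": 0,"x": 0,"y": 0,"z": -0.123,"claw": 5},
    {"ax": 0,"ay": 0,"az": 0,"x": 0,"y": 0,"z": -0.123,"claw": 5},
  ],
)

```text
time_s: 18.4
tool_pos: [0.4313, 0.3236, 0.1774]
tool_rot: [-180.0, -0.1, 20.0]
force: [2.0, -0.3, 2.7]
grip_width: 0.0136
```

```bash
python3 - <<'E'
from h import *
from arc import *
o=status.get_obs(); print(o['force'],o['tool_pos'],o['qpos'].round(1))
p0=hp(np.radians(90))
for d in list(range(90,0,-3))+[0,-1]: print(d,(hp(np.radians(d))-p0).round(3))
E
```

```text
[ 1.98927709 -0.27051234  2.68798239] [0.43132801 0.32356701 0.17736179] [ -61.2    6.8   23.2  103.9   -2.8   69.8 -107.2]
90 [0. 0.]
87 [-0.003 -0.012]
84 [-0.005 -0.024]
81 [-0.006 -0.036]
78 [-0.007 -0.048]
75 [-0.007 -0.06 ]
72 [-0.007 -0.072]
69 [-0.006 -0.084]
66 [-0.004 -0.096]
63 [-0.002 -0.107]
60 [ 0.001 -0.119]
57 [ 0.005 -0.131]
54 [ 0.009 -0.142]
51 [ 0.014 -0.153]
48 [ 0.019 -0.164]
45 [ 0.025 -0.174]
42 [ 0.031 -0.185]
39 [ 0.038 -0.194]
36 [ 0.046 -0.204]
33 [ 0.054 -0.213]
30 [ 0.062 -0.222]
27 [ 0.071 -0.23 ]
24 [ 0.08  -0.238]
21 [ 0.09  -0.245]
18 [ 0.1   -0.252]
15 [ 0.11  -0.258]
12 [ 0.121 -0.263]
9 [ 0.132 -0.268]
6 [ 0.143 -0.273]
3 [ 0.154 -0.277]
0 [ 0.166 -0.28 ]
-1 [ 0.17  -0.281]
```

I'm swinging it shut gently.

Emit:
step_arm(
  squeeze=20,
  series=[
    {"ax": 0,"ay": 0,"az": 0.8,"x": -0.001,"y": -0.004,"z": 0,"claw": 5},
    {"ax": 0,"ay": 0,"az": 2.4,"x": -0.003,"y": -0.012,"z": 0,"claw": 5},
    {"ax": 0,"ay": 0,"az": 4.8,"x": -0.005,"y": -0.024,"z": 0,"claw": 5},
    {"ax": 0,"ay": 0,"az": 7.2,"x": -0.006,"y": -0.036,"z": 0,"claw": 5},
    {"ax": 0,"ay": 0,"az": 9.6,"x": -0.007,"y": -0.048,"z": 0,"claw": 5},
    {"ax": 0,"ay": 0,"az": 12,"x": -0.007,"y": -0.06,"z": 0,"claw": 5},
    {"ax": 0,"ay": 0,"az": 14.4,"x": -0.007,"y": -0.072,"z": 0,"claw": 5},
    {"ax": 0,"ay": 0,"az": 16.8,"x": -0.006,"y": -0.084,"z": 0,"claw": 5},
    {"ax": 0,"ay": 0,"az": 19.2,"x": -0.004,"y": -0.096,"z": 0,"claw": 5},
    {"ax": 0,"ay": 0,"az": 21.6,"x": -0.002,"y": -0.107,"z": 0,"claw": 5},
    {"ax": 0,"ay": 0,"az": 24,"x": 0.001,"y": -0.119,"z": 0,"claw": 5},
  ],
)

```text
time_s: 19.5
tool_pos: [0.4299, 0.2051, 0.1773]
tool_rot: [-179.8, 0.1, 44.2]
force: [-4.2, 0.8, 7.0]
grip_width: 0.0134
```

Emit:
step_arm(
  series=[
    {"ax": 0,"ay": 0,"az": 2.4,"x": 0.004,"y": -0.012,"z": 0,"claw": 5},
    {"ax": 0,"ay": 0,"az": 4.8,"x": 0.008,"y": -0.023,"z": 0,"claw": 5},
    {"ax": 0,"ay": 0,"az": 7.2,"x": 0.013,"y": -0.034,"z": 0,"claw": 5},
    {"ax": 0,"ay": 0,"az": 9.6,"x": 0.018,"y": -0.045,"z": 0,"claw": 5},
    {"ax": 0,"ay": 0,"az": 12,"x": 0.024,"y": -0.055,"z": 0,"claw": 5},
    {"ax": 0,"ay": 0,"az": 14.4,"x": 0.03,"y": -0.066,"z": 0,"claw": 5},
    {"ax": 0,"ay": 0,"az": 16.8,"x": 0.037,"y": -0.075,"z": 0,"claw": 5},
    {"ax": 0,"ay": 0,"az": 19.2,"x": 0.045,"y": -0.085,"z": 0,"claw": 5},
    {"ax": 0,"ay": 0,"az": 21.6,"x": 0.053,"y": -0.094,"z": 0,"claw": 5},
    {"ax": 0,"ay": 0,"az": 24,"x": 0.061,"y": -0.103,"z": 0,"claw": 5},
    {"ax": 0,"ay": 0,"az": 25.5,"x": 0.066,"y": -0.108,"z": 0,"claw": 5},
    {"ax": 0,"ay": 0,"az": 26.4,"x": 0.07,"y": -0.111,"z": 0,"claw": 5},
  ],
)

```text
time_s: 20.7
tool_pos: [0.5004, 0.0907, 0.1772]
tool_rot: [-179.8, 0.2, 70.4]
force: [-7.3, -5.6, 10.4]
grip_width: 0.0129
```

```bash
python3 - <<'E'
from h import *
o=status.get_obs(); print(o['time_s'],o['force'],o['tool_pos'],o['tool_rot'],o['grip_width'])
im=vision.read_camera('top'); cv2.imwrite('pics/top5.png',im[:,:,::-1]); crop('pics/top5.png','pics/t5c.png',150,150,150,120,5)
E
```

```text
20.7 [-7.29711753 -5.55215751 10.40949397] [0.50040967 0.09069608 0.17723899] [-179.83776164    0.20621458   70.40703037] 0.012919535461932554
```

View pics/t5c.png

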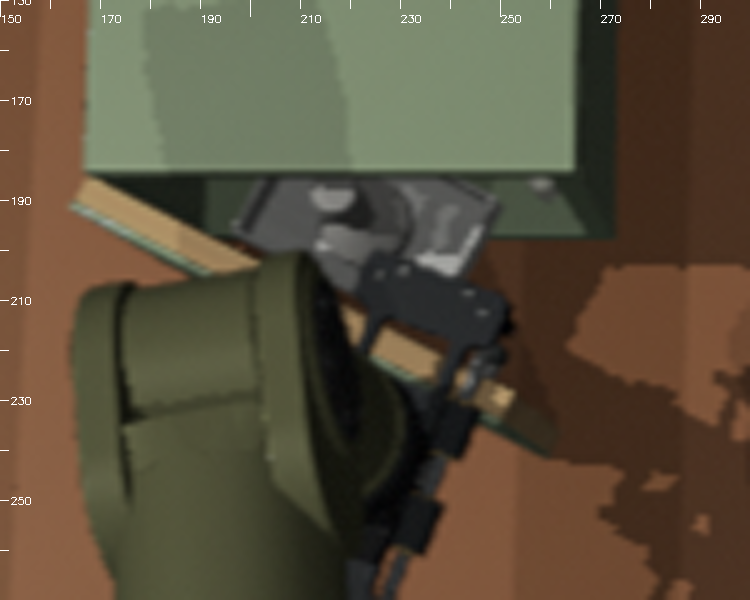

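The door is at about 27°, with the stamp upright in the tray (its top near (214,190)). Continuing.

Emit:
step_arm(
  series=[
    {"ax": 0,"ay": 0,"az": 1.2,"x": 0.004,"y": -0.004,"z": 0,"claw": 5},
    {"ax": 0,"ay": 0,"az": 2.4,"x": 0.009,"y": -0.008,"z": 0,"claw": 5},
    {"ax": 0,"ay": 0,"az": 4.8,"x": 0.019,"y": -0.015,"z": 0,"claw": 5},
    {"ax": 0,"ay": 0,"az": 7.2,"x": 0.029,"y": -0.022,"z": 0,"claw": 5},
    {"ax": 0,"ay": 0,"az": 9.6,"x": 0.039,"y": -0.028,"z": 0,"claw": 5},
    {"ax": 0,"ay": 0,"az": 12,"x": 0.05,"y": -0.033,"z": 0,"claw": 5},
    {"ax": 0,"ay": 0,"az": 13.2,"x": 0.056,"y": -0.036,"z": 0,"claw": 5},
    {"ax": 0,"ay": 0,"az": 14.4,"x": 0.061,"y": -0.038,"z": 0,"claw": 5},
    {"ax": 0,"ay": 0,"az": 15.2,"x": 0.065,"y": -0.04,"z": 0,"claw": 5},
    {"ax": 0,"ay": 0,"az": 16,"x": 0.069,"y": -0.041,"z": 0,"claw": 5},
  ],
)

```text
time_s: 21.75
tool_pos: [0.57, 0.0488, 0.1773]
tool_rot: [-179.9, 0.2, 86.3]
force: [-4.0, -6.0, 6.7]
grip_width: 0.0131
```

Emit:
step_arm(
  squeeze=30,
  series=[
    {"ax": 0,"ay": 0,"az": 0.8,"x": 0.003,"y": -0.001,"z": 0,"claw": 5},
    {"ax": 0,"ay": 0,"az": 1.6,"x": 0.007,"y": -0.003,"z": 0,"claw": 5},
    {"ax": 0,"ay": 0,"az": 2.4,"x": 0.011,"y": -0.004,"z": 0,"claw": 5},
    {"ax": 0,"ay": 0,"az": 3.2,"x": 0.014,"y": -0.006,"z": 0,"claw": 5},
    {"ax": 0,"ay": 0,"az": 4,"x": 0.018,"y": -0.007,"z": 0,"claw": 5},
    {"ax": 0,"ay": 0,"az": 4.4,"x": 0.021,"y": -0.008,"z": 0,"claw": 5},
    {"ax": 0,"ay": 0,"az": 4.8,"x": 0.024,"y": -0.009,"z": 0,"claw": 5},
    {"ax": 0,"ay": 0,"az": 4.8,"x": 0.026,"y": -0.009,"z": 0,"claw": 5},
    {"ax": 0,"ay": 0,"az": 4.8,"x": 0.026,"y": -0.009,"z": 0,"claw": 5},
  ],
)

```text
time_s: 22.65
tool_pos: [0.5955, 0.0408, 0.1773]
tool_rot: [-179.8, 0.1, 91.1]
force: [-5.4, -4.7, 8.9]
grip_width: 0.0133
```

Emit:
step_arm(
  series=[
    {"ax": 0,"ay": 0,"az": 0,"x": 0.001,"y": 0,"z": 0,"claw": 5},
    {"ax": 0,"ay": 0,"az": 0,"x": 0.002,"y": 0,"z": 0,"claw": 5},
    {"ax": 0,"ay": 0,"az": 0,"x": 0.003,"y": 0,"z": 0,"claw": 5},
    {"ax": 0,"ay": 0,"az": 0,"x": 0.003,"y": 0,"z": 0,"claw": 5},
  ],
)

```text
time_s: 23.05
tool_pos: [0.5956, 0.0406, 0.1772]
tool_rot: [-179.4, 0.1, 91.1]
force: [-14.9, -5.3, 14.7]
grip_width: 0.0132
```

It's at a firm stop with no travel for 15 N, so I'll release and rise.

Emit:
step_arm(
  series=[
    {"ax": 0,"ay": 0,"az": 0,"x": -0.002,"y": 0,"z": 0,"claw": 5},
    {"ax": 0,"ay": 0,"az": 0,"x": -0.002,"y": 0,"z": 0,"claw": 15},
    {"ax": 0,"ay": 0,"az": 0,"x": -0.002,"y": 0,"z": 0,"claw": 30},
    {"ax": 0,"ay": 0,"az": 0,"x": -0.002,"y": 0,"z": 0,"claw": 42},
    {"ax": 0,"ay": 0,"az": 0,"x": -0.002,"y": 0,"z": 0,"claw": 42},
    {"ax": 0,"ay": 0,"az": 0,"x": -0.002,"y": 0,"z": 0.02,"claw": 42},
    {"ax": 0,"ay": 0,"az": 0,"x": -0.002,"y": 0,"z": 0.06,"claw": 42},
    {"ax": 0,"ay": 0,"az": 0,"x": -0.002,"y": 0,"z": 0.1,"claw": 42},
    {"ax": 0,"ay": 0,"az": 0,"x": -0.01,"y": -0.02,"z": 0.14,"claw": 42},
    {"ax": 0,"ay": 0,"az": 0,"x": -0.03,"y": -0.05,"z": 0.16,"claw": 42},
    {"ax": 0,"ay": 0,"az": 0,"x": -0.06,"y": -0.08,"z": 0.18,"claw": 42},
    {"ax": 0,"ay": 0,"az": 0,"x": -0.09,"y": -0.11,"z": 0.18,"claw": 42},
  ],
)

```text
time_s: 24.25
tool_pos: [0.5102, -0.0676, 0.3591]
tool_rot: [179.7, 0.0, 91.2]
force: [-0.6, -1.4, 0.7]
grip_width: 0.0365
```

```bash
python3 - <<'E'
from h import *
o=status.get_obs(); print(o['time_s'],o['force'],o['tool_pos'])
for n in('top','scene'):
    im=vision.read_camera(n); cv2.imwrite(f'pics/{n}6.png',im[:,:,::-1])
crop('pics/top6.png','pics/t6c.png',155,110,130,110,6)
E
```

```text
24.25 [-0.6278421  -1.36710745  0.70298156] [ 0.51017941 -0.06759989  0.3591086 ]
```

View pics/t6c.png

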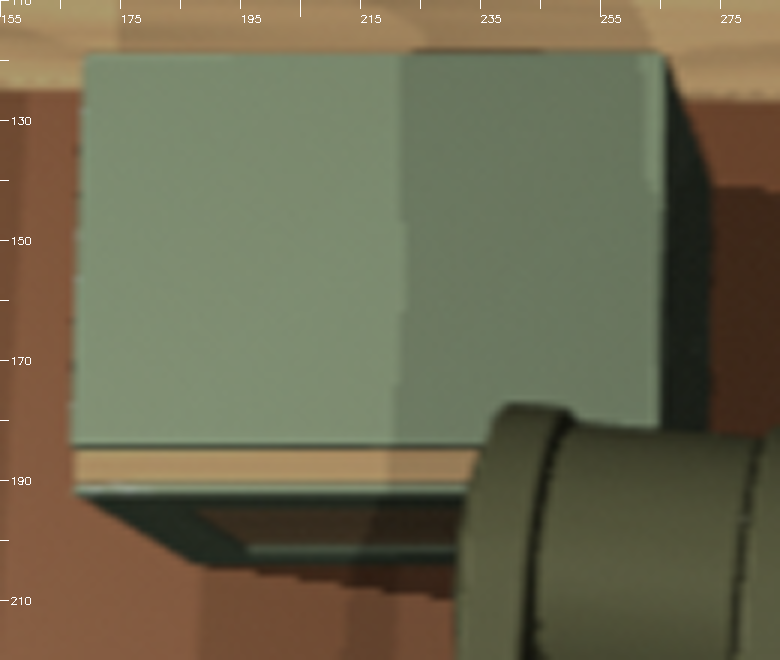

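View pics/scene6.png

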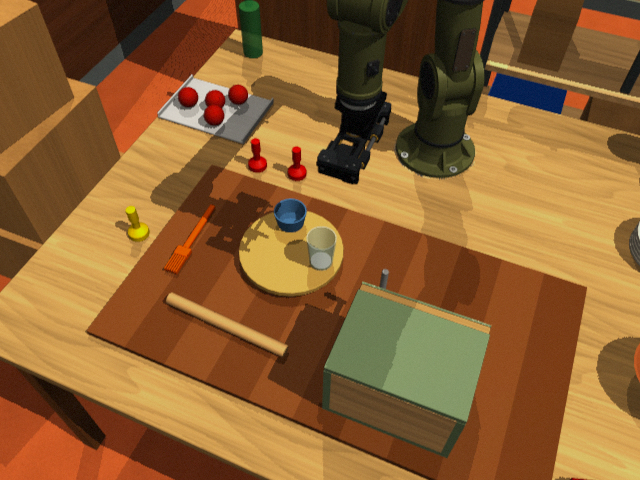

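The door is shut, with its edges and the handle at scene (385,271) as at the start. The stamp is hidden inside. One difference check, then I'll hand in.

```bash
python3 - <<'E'
from h import *
a=cv2.imread('pics/scene0.png');b=cv2.imread('pics/scene6.png')
for n,(x,y,w,h) in dict(handle=(376,262,18,26),tumbler=(303,224,36,50),ramekin=(270,198,40,36),pin=(160,288,132,72),brush=(170,225,30,50),door=(340,285,155,50)).items():
    A=cv2.cvtColor(a[y:y+h,x:x+w],7-1);B=cv2.cvtColor(b[y-4:y+h+4,x-4:x+w+4],6)
    r=cv2.matchTemplate(B,A,cv2.TM_CCOEFF_NORMED);m=cv2.minMaxLoc(r);print(n,round(m[1],3),'shift',m[3][0]-4,m[3][1]-4)
from cell import workorder
print(workorder.sign_off())
E
```

```text
handle 0.967 shift 0 0
tumbler 0.996 shift 0 0
ramekin 0.979 shift 0 0
pin 0.996 shift 0 0
brush 0.985 shift 0 0
door 0.892 shift 0 0
the job is handed in; nothing more can be done
None
```

The job is handed in after about 24 s of the 72 s allowed. The door went through its catch to about 90°, the steel stamp went into the tray, and the door was pushed shut by the handle. I have no picture of the stamp with the door fully shut.

**Door:** It reached a firm stop: about 15 N moved it no further, and the tool was within 0.5 mm of its starting position at the handle. In the final pictures the door edges and handle are where they started, with 0 px shift.

**Stamp:** The wrist and scene pictures showed it upright and centred in the tray after I let go. It was last seen still standing with the door at about 27°; I closed the rest slowly.

**Other objects:** The ramekin, tumbler, rolling pin and brush show 0 px shift against the first picture.

**Problems:**
- My first two move calls were refused because the rows lacked some keys. Nothing moved.
- The camera estimates of the stamp's position differed by up to about 8 mm, so I corrected it with a close look before gripping.

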